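Lock the matches away

ROBOT

A 7-joint arm with a two-finger parallel gripper is mounted at the origin on a cart in front of the work surface, level with it; the furniture and walls round the work are solid. World frame = base frame: x ahead of the robot, y to its left, z up, the work surface at z = 0. Lengths are in m, angles in rad, forces in N, time in s.
With the tool pointing down it reaches from about 0.4 to 0.9 m from the base axis. Payload 5.5 kg.
Tool frame: the origin (TCP) lies on the mounting face of the last link; the fingertips stand 178 mm ahead of it and the grasp point (between the pads) lies env.pinch_z ahead of it (env.pinch_z is the distance from the TCP to the grasp point, in m); z points along the fingers, y is the line along which they close (so a half turn about z gives the same grasp; the last joint's range is limited). The gripper opens to 92 mm and grips with 3 to 60 N. Pads are 19 mm wide; open, the fingers measure 130 mm over their backs; the gripper's body (75 mm by 190 mm) begins 47 mm behind the grasp point.
Start: joints at [0.263, 0.501, -0.427, 1.55, 0.221, 1.138, -0.21], TCP at [0.65, 0, 0.405] pointing down, gripper open.
Joint ranges: [-2.88, 2.88], [-0.31, 2.03], [-1.54, 1.56], [0.2, 2.42], [-1.41, 4.55], [0.19, 2.02], [-2.57, 2.57]. Speed limits (rad/s): [2.57, 2.57, 3.14, 3.14, 3.14, 3.14, 3.14].

INTERFACE

Orientations are given as a rotation vector (axis times angle).
In Python, from rig import env gives the robot as it stands. The module is installed in compiled form; this text tells all that it offers.
- The arm moves only by the tool send_rows, never from a script. Its argument "deltas" is a list of rows, each an object of numbers: "tx", "ty", "tz": the shift along the world's x, y, z in mm; "rx", "ry", "rz": the turn, a rotation vector about the world's x, y, z in rad. A call has 1 to 12 rows; each row is the pose to reach, as a shift and turn from the pose commanded when the call began; what a row does not reach only later rows make up. A row lasts 1/12 s, in which the tool goes at most 41.7 mm and 7.16 degrees, less where a joint would pass 70% of its speed; a pose out of reach is approached as far as the arm can. A call with a gripper value outside its range is refused whole. "hand" is the finger opening in mm, from 0 to 91.8, set as the call begins (left out, the last holds). The fingers move at their own pace and stop on an object; "newtons" is the grip in N (left out, the last holds). Time passes only in rows, so rows that repeat a pose let the fingers close. It gives the time, the measured TCP pose, the force, the opening and the grip force at its end, in the units of the state.
- env.state(): the state, without advancing time (a new reading comes with each control period).
- env.camera(name): name is "scene" or "side" or "wrist"; returns a dict with "color" (400x640x3 uint8, red, green, blue), "camera_matrix" (3x3 intrinsics, pixels), "D" ([k1, k2, p1, p2, k3] as OpenCV has them; the pictures are not rectified), "rvec" (rotation vector, rad) and "tvec" (3), from world to camera coordinates, as OpenCV has them. Camera axes: x right, y down, z forward; pixel columns grow to the right and rows downward; lengths in m; the calibration is good to about 2 mm. A picture is of the moment at which its call begins. There is no depth.
- env.finish_job(): hands the job in; it is judged then, once.
The state is a dict: "t": time; "joints": joint angles; "dq": joint speeds; "joint_torque": joint torques, N m; "ee_pos": TCP position; "orientation": TCP orientation; "wrist_force": force on the tool from outside, world axes, zero at the start; "torque": the same for the moment, N m; "opening": finger opening in m; "finger_force": force on a finger pad.
Only numpy, scipy, OpenCV 4.12 (cv2) and the standard library are available. Lean on these libraries where they do the work, as an engineer would, in place of code of your own. Each camera call takes 0.05 s, during which the arm holds its last target. There are 200 camera calls.

TASK

The matches must not lie about: slide back the flush catch in the lid of the white lock box, open the lid all the way so that it leans back, and lay the matchbox flat on the floor inside, right way up. Then lower the lid without slamming it and slide the catch fully across again so that the box is locked. Leave everything else on the table where it stands.

Things in the scene. Friction and masses are not known exactly. Their poses are not given: they have to be found in the camera images.
- lock_box: White steel lock box, fixed; 150 mm deep (its x), 200 wide (its y), walls 4, hollow. Heights above the table: inner floor 7, rim 50, top face of the shut lid 60 mm. Origin: on the table under its middle; x points from the front (pull tab) to the hinge at the back, y to the left seen from the front, z up.
- lid (a joint): Hinge of the lid, rad: 0 shut, grows as the front edge rises; stop at 1.70, where the lid leans back past upright. Stiff (0.3 N m): it holds the lid wherever it is left.
- hinge (a point): Middle of the lid's hinge line, which is parallel to the box's y; in the box's frame at x +79.5, z 51.5 mm. Does not move with the lid.
- tab (a point): Point on the pull tab, a flat tongue 40 mm wide (box y), 8 thick, standing 38 mm out of the middle of the lid's front edge; the point lies 25 mm out of the edge, at mid thickness. 183 mm from the hinge line; shut, it is at x -103.5, z 55.5 mm of the box. The tab's side edges can be pinched from above (fingers closing along box y); it turns between the pads as the lid swings. Moves with the lid.
- catch (a joint): Slide of the catch in the lid, m: 0 unlocked (at its box +y end, left seen from the front), 0.020 locked (-y end, right). Above 0.005 a tongue under it holds the lid shut, or keeps it from shutting. Needs 1.5 to 3 N to slide; stays where it is left.
- well (a point): Middle of the catch's finger well, 1 mm below the lid's top face; moves with catch and lid. The catch is a steel carriage flush in a slot 28 x 90 mm that runs along box y near the lid's front edge (slot middle at x -47 mm of the box). Its well, 26 (x) by 50 mm (y), lies between two cross ridges; floor 8 mm below the ridge tops. A fingertip 4 to 6 mm deep in it pushes a ridge along.
- matchbox: Matchbox with printed top and brown sides, loose, its tray shut; 36 mm (its x) x 53 mm (its y) x 15 mm high, 18 g, origin at the middle of its underside, z up. Lies flat on the table to the left of the lock box.
- timer: Cream wind-up kitchen timer, a ribbed dome 70 mm across and 42 mm high, origin under its middle, loose on the table near the matchbox. A bystander.
- mug: White mug 86 mm wide, 98 mm high, at the back left of the table, origin under its middle. A bystander.
- bowl: White bowl 130 mm across, 59 mm high, at the left of the table, origin under its middle. A bystander.
- salt: Salt mill 44 mm across and 90 mm high, at the back right of the table, origin under its middle. A bystander.
- spice: Spice jar 46 mm across and 108 mm high, at the back right of the table behind the salt mill, origin under its middle. A bystander.
Things that resemble listed ones, but are neither listed nor needed, are in the scene too. There is more than one size of the matchbox; the one meant has the size given above.

How it is judged:
On the way, in this order (a step that is already met when the one before it is completed fails the run):
1. the catch has been slid back to the unlocked end with the lid still shut (value of joint catch below 0.0035 m and value of joint lid below 0.06 rad), for 0.1 s.
2. the lid has been opened all the way and leans back past upright (value of joint lid above 1.58 rad), for 0.2 s.
3. the matchbox lies flat on the floor of the open box, let go (x of matchbox in the frame of lock_box between -0.065 and 0.065 m and y of matchbox in the frame of lock_box between -0.09 and 0.09 m and z of matchbox in the frame of lock_box between 0 and 0.013 m and angle between matchbox's own z axis and vertical below 0.15 rad and value of joint lid above 1.2 rad and contact force between the fingers and matchbox below 0.05 N and linear speed of matchbox below 0.02 m/s), for 0.2 s.
4. the lid is down on the rim again, the catch not yet across (value of joint lid below 0.03 rad and value of joint catch below 0.005 m), for 0.1 s.
At the end, for the whole second after the job is handed in: The lid is shut (within 0.03 rad), the catch is slid to its locked end (at least 16.5 of 20 mm), and the matchbox lies flat and right way up on the floor inside the box, at rest (x of matchbox in the frame of lock_box between -0.065 and 0.065 m and y of matchbox in the frame of lock_box between -0.09 and 0.09 m and z of matchbox in the frame of lock_box between 0 and 0.013 m and angle between matchbox's own z axis and vertical below 0.15 rad and value of joint lid below 0.03 rad and value of joint catch above 0.0165 m and linear speed of matchbox below 0.02 m/s); the robot touches nothing.
It fails at once if the lid is slammed: it comes onto the rim faster than 2 rad/s (value of joint lid below 0.12 rad and velocity of joint lid below -2 rad/s).
It fails at once if the timer, mug, bowl, salt mill or spice jar is shifted by more than 20 mm (distance of any of timer, mug, bowl, salt, spice from where it was at the start of the episode above 0.02 m).
It also fails if it takes over 72 s, if anything falls off the work surface, if the arm or the gripper's body presses on something with over 40 N, if the wrist force passes 120 N, or if a joint passes its speed limit or range.

## Working session

There is one attempt and no reset: what is moved stays moved. The work goes in short steps, Python scripts to look and compute and a tool call to move; the robot and the scene stay as the last step left them, time stands still between calls to the robot, and variables do not carry over. Pictures are saved under pics/ and viewed, at most 10 in all, crops included, and the job is handed in when it is done.

Besides the shell and the picture viewer there is one more tool, called as name(argument=value, ...) on one line, values as JSON. send_rows: Moves the arm, as the interface text tells. Its arguments: {"type":"object","properties":{"deltas":{"type":"array","items":{"type":"object","properties":{"tx":{"type":"number"},"ty":{"type":"number"},"tz":{"type":"number"},"rx":{"type":"number"},"ry":{"type":"number"},"rz":{"type":"number"}}}},"hand":{"type":"number"},"newtons":{"type":"number"}},"required":["deltas"]}

```bash
mkdir -p pics
cat > h.py <<'E'
import numpy as np, cv2
from rig import env
def cam(n):
    c=env.camera(n); c['n']=n; return c
def save(c,f,crop=None,s=1):
    im=c['color'][:,:,::-1]
    if crop: x0,y0,x1,y1=crop; im=im[y0:y1,x0:x1]
    cv2.imwrite('pics/'+f,cv2.resize(im,None,fx=s,fy=s,interpolation=cv2.INTER_CUBIC))
def ray(c,px):
    R=cv2.Rodrigues(np.array(c['rvec'],float))[0]; t=np.array(c['tvec'],float).ravel()
    p=cv2.undistortPoints(np.array(px,float).reshape(-1,1,2),np.array(c['camera_matrix']),np.array(c['D'],float)).reshape(-1,2)
    d=np.c_[p,np.ones(len(p))]@R
    return -R.T@t,d
def plane(c,px,z):
    o,d=ray(c,px); return o+d*((z-o[2])/d[:,2])[:,None]
def proj(c,P):
    return cv2.projectPoints(np.array(P,float).reshape(-1,3),np.array(c['rvec'],float),np.array(c['tvec'],float),np.array(c['camera_matrix']),np.array(c['D'],float))[0].reshape(-1,2)
E
python3 - <<'E'
from h import *
a=cam('scene');b=cam('side');w=cam('wrist')
save(a,'scene.png',s=1.25);save(b,'side.png',s=1.25);save(w,'wrist.png',s=1.25)
import pickle;pickle.dump((a,b,w),open('c0.pkl','wb'))
print(env.pinch_z,env.state())
for c in (a,b,w): print(ray(c,[[320,200]]))
E
```

```text
0.1592 {'t': 0.15, 'joints': array([ 0.26321087,  0.50171296, -0.42686085,  1.55118928,  0.22081081,
        1.13832502, -0.21027183]), 'dq': array([ 0.00034194, -0.00142388, -0.00086268, -0.00443239, -0.00107195,
        0.00044776,  0.00144414]), 'joint_torque': array([-7.47210433e-03, -5.67105460e+01, -5.82536548e+00, -2.79454994e+01,
       -6.86119194e-02,  2.65310478e-02,  1.03786256e-04]), 'ee_pos': array([ 6.49732597e-01, -3.58131931e-05,  4.03877350e-01]), 'orientation': array([-2.22051831e+00, -2.22070903e+00,  1.66402851e-03]), 'wrist_force': array([-0.14524728,  1.24306733,  0.17494598]), 'torque': array([0.00948811, 0.00496157, 0.00501751]), 'finger_force': 0.0, 'opening': 0.0917071691561394}
(array([-0.22792939,  0.53305699,  1.00882957]), array([[ 0.57102802, -0.41609308, -0.70768094]]))
(array([-0.01673898, -0.76315347,  0.91974516]), array([[ 0.42378602,  0.60830683, -0.67121187]]))
(array([0.64949857, 0.07380141, 0.38447501]), array([[ 0.01632031, -0.26591576, -0.96406599]]))
```

View pics/scene.png

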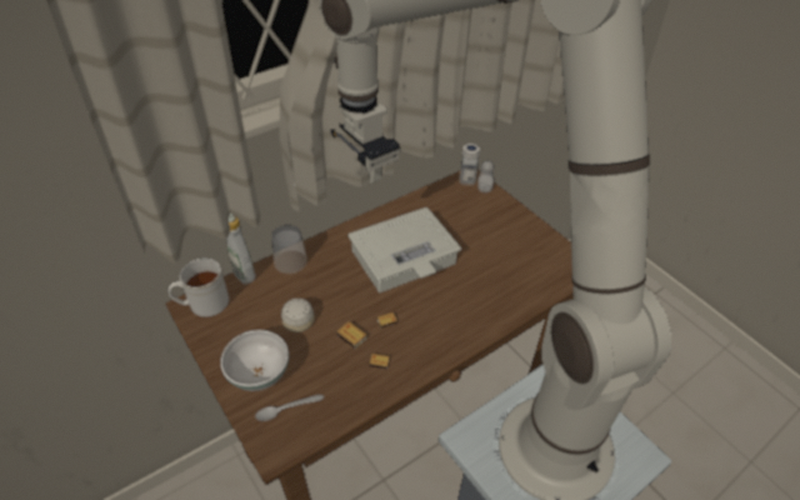

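View pics/wrist.png

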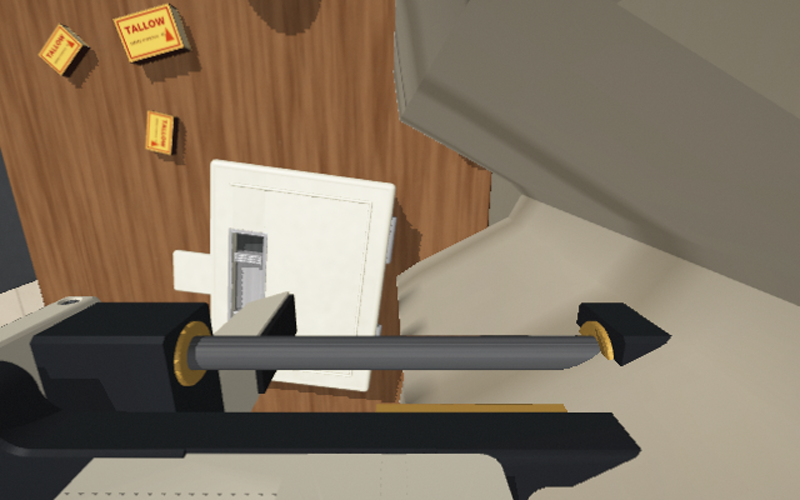

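View pics/side.png

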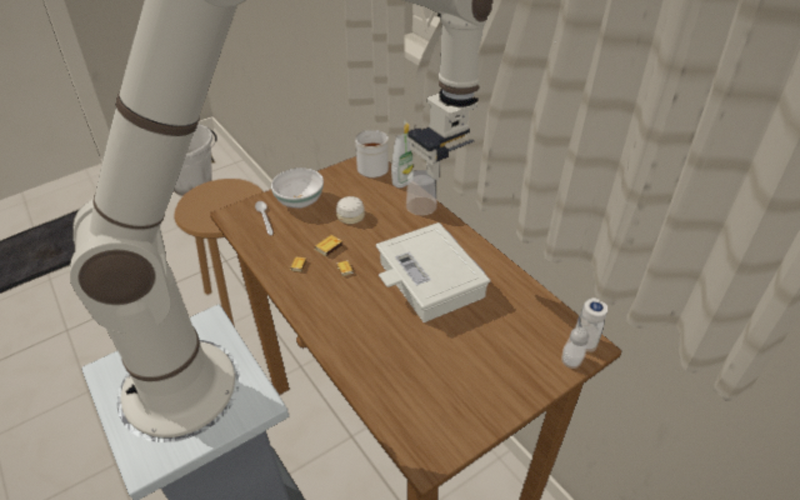

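The scene shows the lock box (scene view 405,248) and three yellow matchboxes. In the wrist view these are at (150,33) big, (63,50) small and (160,132) small. The catch well is at about (247,285), with the tab on the robot's side at (192,272). I'll measure the sizes next.

Run:
```python
from h import *
import pickle
a,b,w=pickle.load(open('c0.pkl','rb'))
def yel(c):
    hsv=cv2.cvtColor(c['color'],cv2.COLOR_RGB2HSV)
    m=cv2.inRange(hsv,(18,130,150),(35,255,255))
    m=cv2.morphologyEx(m,cv2.MORPH_CLOSE,np.ones((9,9)))
    return [q for q in cv2.findContours(m,0,1)[0] if cv2.contourArea(q)>60]
for c in (w,a,b):
    for q in yel(c):
        p=q.reshape(-1,2)
        for z in (.015,.011):
            P=plane(c,p,z)[:,:2]*1000
            r=cv2.minAreaRect(P.astype(np.float32)); print(c['n'],p.mean(0).round(),z,np.round(r[0]),np.round(r[1],1),round(r[2],1))
# lid white in wrist
g=cv2.cvtColor(w['color'],cv2.COLOR_RGB2HSV)
m=cv2.inRange(g,(0,0,200),(180,40,255)); m[:, 330:]=0
qs=[q for q in cv2.findContours(m,0,1)[0] if cv2.contourArea(q)>3000]
for q in qs:
    ap=cv2.approxPolyDP(q,3,True).reshape(-1,2); print(np.c_[ap,plane(w,ap,.06)[:,:2]*1000].round(1))
im=w['color']
cv2.imwrite('pics/w1.png',np.hstack([cv2.resize(im[0:130,20:170],None,fx=3,fy=3.5)[:,:,::-1],cv2.resize(im[170:300,130:230],None,fx=3.5,fy=3.5,interpolation=2)[:,:,::-1]]))
```

```text
wrist [376. 326.] 0.015 [ 741. -221.] [225.6   8.8] 0.0
wrist [376. 326.] 0.011 [ 742. -224.] [228.1   8.9] 0.0
wrist [484. 273.] 0.015 [ 886. -132.] [ 8.  51.8] 25.5
wrist [484. 273.] 0.011 [ 888. -135.] [ 8.1 52.3] 25.5
wrist [127. 105.] 0.015 [425.  88.] [36.5 23.9] 76.6
wrist [127. 105.] 0.011 [423.  89.] [36.9 24.2] 76.6
wrist [47. 40.] 0.015 [347. 160.] [36.2 23.9] 44.7
wrist [47. 40.] 0.011 [343. 161.] [36.6 24.2] 44.7
wrist [119.  25.] 0.015 [430. 175.] [53.3 39.3] 13.5
wrist [119.  25.] 0.011 [427. 176.] [53.9 39.7] 13.5
side [263. 194.] 0.015 [434. 175.] [52.  35.9] 11.9
side [263. 194.] 0.011 [436. 179.] [52.2 36.1] 11.9
[[ 171.   128.   495.3   64. ]
 [ 168.   202.   480.9  -18.2]
 [ 139.   202.   447.5  -18.2]
 [ 140.   231.   442.9  -53.8]
 [ 169.   236.   476.3  -60.1]
 [ 170.   265.   472.4  -98.1]
 [ 181.   257.   487.2  -87.4]
 [ 184.   182.   502.1    5.2]
 [ 214.   188.   535.2   -1.7]
 [ 212.   237.   527.3  -61.3]
 [ 230.   232.   549.1  -54.9]
 [ 236.   236.   555.8  -60. ]
 [ 237.   267.   554.1 -100.7]
 [ 299.   267.   629.8 -100.5]
 [ 315.   149.   649.3   41.8]]
```

View pics/w1.png

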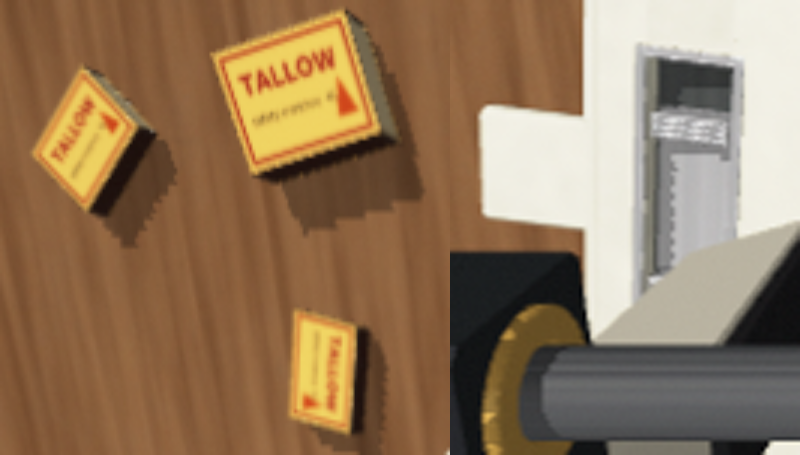

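The big box at wrist (150,33), which measures 53x36, is the match box meant. The two others are 36x24 and are rejected. The catch is at the -y end (locked), and box yaw is about -8°. I'll turn the tool so the fingers close along box y, then move above the front of the lid and re-measure.

send_rows(deltas=[{"tx":-12,"ty":-4,"tz":0,"rz":0.119},{"tx":-24,"ty":-9,"tz":0,"rz":0.238},{"tx":-36,"ty":-13,"tz":0,"rz":0.357},{"tx":-48,"ty":-18,"tz":0,"rz":0.476},{"tx":-60,"ty":-22,"tz":0,"rz":0.595},{"tx":-72,"ty":-27,"tz":0,"rz":0.714},{"tx":-84,"ty":-31,"tz":0,"rz":0.833},{"tx":-96,"ty":-36,"tz":0,"rz":0.952},{"tx":-108,"ty":-40,"tz":0,"rz":1.071},{"tx":-120,"ty":-45,"tz":0,"rz":1.19},{"tx":-138,"ty":-54,"tz":0,"rz":1.31},{"tx":-138,"ty":-54,"tz":0,"rz":1.43}], hand=0)

```text
invalid input at $.deltas[0]: expected keys tx, ty, tz, rx, ry, rz
```

Run:
```python
from h import *
w=cam('wrist');a=cam('scene');b=cam('side');save(w,'w2.png',s=1.25)
import pickle;pickle.dump((a,b,w),open('c1.pkl','wb'))
s=env.state();print(s['t'],s['ee_pos'],s['orientation'],s['joints'])
c,si=np.cos(-.141),np.sin(-.141)
for x,y in ((-78.5,100),(-78.5,-100),(75,100),(-116.5,0)):
    P=np.array([560+c*x-si*y,-51+si*x+c*y,60])/1000
    print((x,y),*[proj(q,P).round(1)*1.25 for q in (w,a,b)])
def white(c,lo):
    g=cv2.cvtColor(c['color'],cv2.COLOR_RGB2HSV)
    return cv2.inRange(g,(0,0,lo),(180,60,255))
m=white(w,190)
for q in cv2.findContours(m,0,1)[0]:
    if cv2.contourArea(q)>800:
        ap=cv2.approxPolyDP(q,3,True).reshape(-1,2); print(np.c_[ap,plane(w,ap,.06)[:,:2]*1000].round(1).tolist())
```

```text
0.3 [ 6.49887168e-01 -1.79404530e-05  4.04364377e-01] [-2.22105113e+00 -2.22114831e+00  7.09599393e-04] [ 0.26319588  0.50124519 -0.4268969   1.55073235  0.22081734  1.13831121
 -0.21027236]
(-78.5, 100) [[215.625 166.   ]] [[379.5   276.625]] [[377.625 244.625]]
(-78.5, -100) [[213.75  367.875]] [[458.375 247.625]] [[421.375 304.375]]
(75, 100) [[392.5   191.375]] [[350.875 233.125]] [[438.375 223.875]]
(-116.5, 0) [[173.5 269.5]] [[428.25 273.  ]] [[381.875 278.875]]
[[218.0, 303.0, 526.3, -151.5], [292.0, 312.0, 620.0, -164.6], [295.0, 297.0, 624.3, -142.6], [222.0, 296.0, 532.3, -141.3]]
[[170.0, 128.0, 494.3, 64.0], [168.0, 202.0, 481.0, -18.2], [138.0, 203.0, 446.3, -19.4], [139.0, 230.0, 442.0, -52.5], [168.0, 235.0, 475.4, -58.8], [170.0, 265.0, 472.5, -98.1], [182.0, 257.0, 488.5, -87.4], [182.0, 186.0, 499.4, 0.6], [201.0, 184.0, 521.1, 2.9], [214.0, 189.0, 535.2, -2.9], [212.0, 238.0, 527.2, -62.6], [228.0, 233.0, 546.8, -56.2], [236.0, 236.0, 555.9, -60.0], [237.0, 267.0, 554.2, -100.7], [299.0, 267.0, 629.9, -100.6], [315.0, 149.0, 649.4, 41.8]]
```

View pics/w2.png

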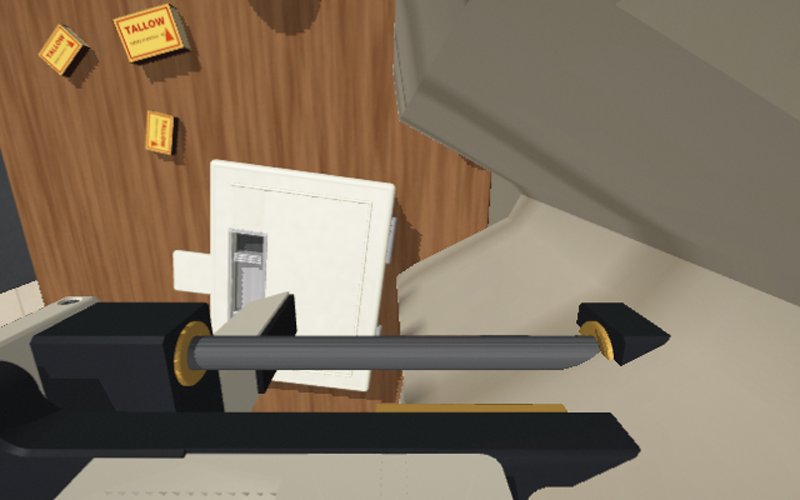

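The move was refused because every row needs all six keys, so this picture is unchanged from the last one. Resending.

send_rows(deltas=[{"tx":-12,"ty":-4,"tz":0,"rx":0,"ry":0,"rz":0.119},{"tx":-24,"ty":-9,"tz":0,"rx":0,"ry":0,"rz":0.238},{"tx":-36,"ty":-13,"tz":0,"rx":0,"ry":0,"rz":0.357},{"tx":-48,"ty":-18,"tz":0,"rx":0,"ry":0,"rz":0.476},{"tx":-60,"ty":-22,"tz":0,"rx":0,"ry":0,"rz":0.595},{"tx":-72,"ty":-27,"tz":0,"rx":0,"ry":0,"rz":0.714},{"tx":-84,"ty":-31,"tz":0,"rx":0,"ry":0,"rz":0.833},{"tx":-96,"ty":-36,"tz":0,"rx":0,"ry":0,"rz":0.952},{"tx":-108,"ty":-40,"tz":0,"rx":0,"ry":0,"rz":1.071},{"tx":-120,"ty":-45,"tz":0,"rx":0,"ry":0,"rz":1.19},{"tx":-138,"ty":-54,"tz":0,"rx":0,"ry":0,"rz":1.31},{"tx":-138,"ty":-54,"tz":0,"rx":0,"ry":0,"rz":1.43}], hand=0)

```text
t: 1.3
ee_pos: [0.5095, -0.0555, 0.4043]
orientation: [-0.214, -3.131, 0.004]
wrist_force: [-0.6, 0.3, -0.8]
opening: 0.0163
finger_force: 0.0
```

Run:
```python
from h import *
w=cam('wrist');a=cam('scene');b=cam('side');save(w,'w3.png',s=1.25)
import pickle;pickle.dump((a,b,w),open('c1.pkl','wb'))
s=env.state();print(s['t'],s['ee_pos'],s['orientation'],s['joints'],s['opening'])
R=cv2.Rodrigues(s['orientation'])[0];print('tip',s['ee_pos']+R[:,2]*.178,R[:,1])
c,si=np.cos(-.141),np.sin(-.141)
for x,y in ((-78.5,100),(-78.5,-100),(75,100),(75,-100),(-116.5,0),(-47,-10)):
    P=np.array([560+c*x-si*y,-51+si*x+c*y,60])/1000
    print((x,y),*[(proj(q,P)*1.25).round(1) for q in (w,a,b)])
```

```text
1.45 [ 0.51201087 -0.05422699  0.40496152] [2.26832098e-01 3.13278807e+00 6.61968469e-05] [ 0.68284324  0.30671439 -0.74643095  1.87890966  0.23916701  1.0462304
  1.26502728] 0.004477124772237468
tip [ 0.51211853 -0.05422726  0.22696155] [1.44056389e-01 9.89569477e-01 8.56114223e-05]
(-78.5, 100) [[521.2 202.9]] [[379.5 276.6]] [[377.6 244.6]]
(-78.5, -100) [[294.6 201.8]] [[458.3 247.7]] [[421.4 304.3]]
(75, 100) [[505.9 357. ]] [[350.9 233.1]] [[438.3 223.9]]
(75, -100) [[305.1 355.9]] [[425.8 208.1]] [[486.7 278.8]]
(-116.5, 0) [[408.6 157.9]] [[428.2 273. ]] [[381.9 278.9]]
(-47, -10) [[396.3 237.1]] [[417.1 251.4]] [[414. 271.]]
```

View pics/w3.png

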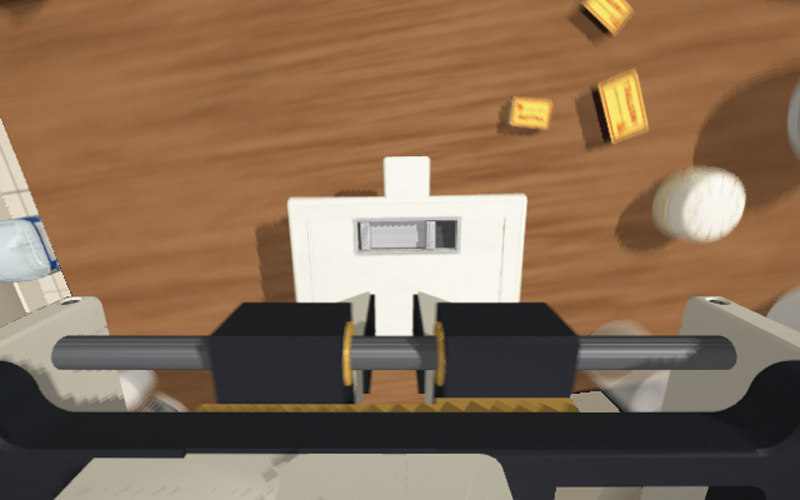

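The wrist view is clear: slot (355-461, 217-254), well between the ridges at x 365 and 431, tab (407,157), timer (700,204), and the target matchbox at (622,105). I'll refine the poses from these.

Run:
```python
from h import *
import pickle
a,b,w=pickle.load(open('c1.pkl','rb'))
g=cv2.cvtColor(w['color'],cv2.COLOR_RGB2HSV)
m=cv2.inRange(g,(0,0,190),(180,45,255)); m[240:]=0;m[:,:220]=0;m[:,430:]=0
q=max(cv2.findContours(m,0,1)[0],key=cv2.contourArea).reshape(-1,2)
def fit(sel,z=.06):
    P=plane(w,q[sel],z)[:,:2]*1000; l=cv2.fitLine(P.astype(np.float32),1,0,.01,.01).ravel(); return l.round(3),len(P)
x,y=q.T
print('front',fit((y>150)&(y<170)&(((x>238)&(x<300))|((x>350)&(x<413)))))
print('left',fit((x>405)&(y>168)&(y<235))); print('right',fit((x<245)&(y>168)&(y<235)))
print('tabtip',fit((y<130)&(x>312)&(x<340),.0595)); print('tabL',fit((x>335)&(x<350)&(y>130)&(y<150),.0595)); print('tabR',fit((x<315)&(x>300)&(y>130)&(y<150),.0595))
# slot: non-white inside lid
m2=cv2.bitwise_not(cv2.inRange(g,(0,0,215),(180,45,255)))[165:215,260:390]
q2=max(cv2.findContours(m2,0,1)[0],key=cv2.contourArea).reshape(-1,2)+[260,165]
print('slot',cv2.minAreaRect((plane(w,q2,.06)[:,:2]*1000).astype(np.float32)))
my=cv2.morphologyEx(cv2.inRange(g,(18,130,150),(35,255,255)),3,np.ones((9,9)))
for k in cv2.findContours(my,0,1)[0]:
    if cv2.contourArea(k)>300: print(k.mean((0,1)),cv2.minAreaRect((plane(w,k,.015)[:,:2]*1000).astype(np.float32)))
print('timer',plane(w,[[560,164]],.02))
row=w['color'][189,275:375].mean(1).astype(int);print(row.tolist())
print(plane(w,[[284,189],[375,189],[292,189],[345,189]],.059)*1000)
```

```text
front (array([ 1.19000e-01,  9.93000e-01,  4.80503e+02, -1.07510e+01],
      dtype=float32), 123)
left (array([ 9.93000e-01, -1.15000e-01,  5.54788e+02,  5.58970e+01],
      dtype=float32), 66)
right (array([ 9.93000e-01, -1.17000e-01,  4.86848e+02, -1.47593e+02],
      dtype=float32), 66)
tabtip (array([ 1.36000e-01,  9.91000e-01,  4.43471e+02, -3.35040e+01],
      dtype=float32), 27)
tabL (array([ 9.83000e-01, -1.83000e-01,  4.65706e+02, -2.06150e+01],
      dtype=float32), 19)
tabR (array([ 9.98000e-01, -7.00000e-02,  4.55897e+02, -5.73020e+01],
      dtype=float32), 19)
slot ((512.2742309570312, -45.014259338378906), (96.38959503173828, 34.51448059082031), 83.2342529296875)
[400.69834711 321.55785124] ((740.2214965820312, 39.42871856689453), (169.63552856445312, 15.640271186828613), 82.18537902832031)
[423.48543689  89.9223301 ] ((420.6825256347656, 84.5972900390625), (36.89142608642578, 25.24747085571289), 75.02857971191406)
[498.19736842  85.05921053] ((426.6291198730469, 172.47283935546875), (56.108787536621094, 36.1195182800293), 14.989879608154297)
[486.6741573    7.75280899] ((348.11163330078125, 154.51962280273438), (41.49808883666992, 23.374343872070312), 82.319580078125)
timer [[0.52981365 0.24800067 0.02      ]]
[243, 243, 243, 243, 243, 243, 243, 225, 205, 203, 204, 130, 68, 120, 170, 185, 174, 196, 189, 213, 213, 183, 198, 204, 205, 205, 205, 205, 204, 205, 204, 205, 204, 204, 204, 205, 205, 205, 204, 204, 204, 204, 203, 203, 204, 204, 203, 203, 204, 202, 203, 204, 202, 203, 202, 202, 202, 201, 202, 162, 145, 144, 144, 144, 137, 131, 161, 195, 185, 207, 198, 204, 205, 129, 90, 90, 90, 90, 89, 69, 62, 62, 62, 62, 63, 62, 63, 63, 63, 120, 152, 193, 202, 220, 239, 241, 241, 241, 241, 241]
[[506.46087805 -91.3634984   59.        ]
 [520.42859408  10.90194398  59.        ]
 [507.69008476 -82.36763263  59.        ]
 [515.82664427 -22.80208593  59.        ]]
```

send_rows(deltas=[{"tx":-1,"ty":-0.5,"tz":-30,"rx":0,"ry":0,"rz":0.027},{"tx":-1,"ty":-0.5,"tz":-60,"rx":0,"ry":0,"rz":0.027},{"tx":-1,"ty":-0.5,"tz":-90,"rx":0,"ry":0,"rz":0.027},{"tx":-1,"ty":-0.5,"tz":-120,"rx":0,"ry":0,"rz":0.027},{"tx":-1,"ty":-0.5,"tz":-140,"rx":0,"ry":0,"rz":0.027},{"tx":-1,"ty":-0.5,"tz":-155,"rx":0,"ry":0,"rz":0.027},{"tx":-1,"ty":-0.5,"tz":-160,"rx":0,"ry":0,"rz":0.027},{"tx":-1,"ty":-0.5,"tz":-165,"rx":0,"ry":0,"rz":0.027},{"tx":-1,"ty":-0.5,"tz":-169,"rx":0,"ry":0,"rz":0.027},{"tx":-1,"ty":-0.5,"tz":-171.5,"rx":0,"ry":0,"rz":0.027},{"tx":-1,"ty":-0.5,"tz":-171.5,"rx":0,"ry":0,"rz":0.027}])

```text
t: 2.37
ee_pos: [0.5113, -0.0544, 0.2336]
orientation: [0.18, 3.136, -0.0]
wrist_force: [-0.4, -0.5, -1.0]
opening: 0.0007
finger_force: 0.0
```

Run:
```python
from h import *
w=cam('wrist');save(w,'w4.png',(200,120,440,300),3)
s=env.state();print(s['t'],s['ee_pos'],s['orientation'],s['wrist_force'],s['opening'])
R=cv2.Rodrigues(s['orientation'])[0];print('tip',s['ee_pos']+R[:,2]*.178,R[:,1])
```

```text
2.4167 [ 0.51135899 -0.05447447  0.23380641] [ 1.79273660e-01  3.13543802e+00 -3.80350681e-04] [-0.37273162 -0.98760906  0.51288285] 0.0006244777418108092
tip [ 0.51154022 -0.05452802  0.05580651] [ 1.13980656e-01  9.93482952e-01 -1.82818236e-04]
```

View pics/w4.png

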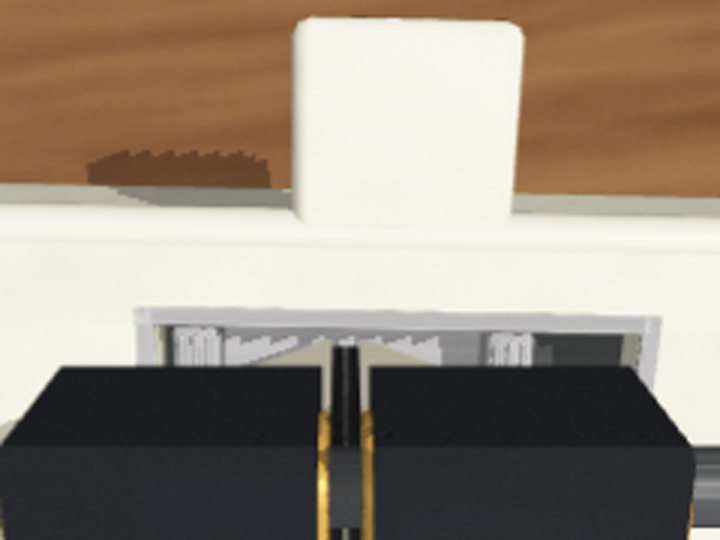

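The closed tips sit between the ridges (200,350 and 510,350), centred at 345. I'll push along box +y and watch the force.

send_rows(deltas=[{"tx":0.4,"ty":3,"tz":-1,"rx":0,"ry":0,"rz":0},{"tx":0.7,"ty":6,"tz":-1,"rx":0,"ry":0,"rz":0},{"tx":1.1,"ty":9,"tz":-1,"rx":0,"ry":0,"rz":0},{"tx":1.4,"ty":12,"tz":-1,"rx":0,"ry":0,"rz":0},{"tx":1.8,"ty":15,"tz":-1,"rx":0,"ry":0,"rz":0},{"tx":2.1,"ty":18,"tz":-1,"rx":0,"ry":0,"rz":0},{"tx":2.5,"ty":21,"tz":-1,"rx":0,"ry":0,"rz":0},{"tx":2.8,"ty":24,"tz":-1,"rx":0,"ry":0,"rz":0},{"tx":3.2,"ty":27,"tz":-1,"rx":0,"ry":0,"rz":0}])

```text
t: 3.17
ee_pos: [0.5143, -0.0275, 0.2323]
orientation: [0.179, 3.136, -0.001]
wrist_force: [0.3, -1.6, 1.6]
opening: 0.0004
finger_force: 0.9
```

```bash
cat > slot.py <<'E'
from h import *
import sys
w=cam('wrist');s=env.state();print(s['t'],s['ee_pos'],s['wrist_force'])
R=cv2.Rodrigues(s['orientation'])[0];tip=s['ee_pos']+R[:,2]*.178
Y=np.array([.117,.993,0]);X=np.array([.993,-.117,0]);O=np.array([.559,-.0504,0])
print('tip box',(tip-O)@X,(tip-O)@Y,tip[2])
# brightness along slot's front strip
for dx in (-.058,-.056):
    ys=np.arange(-.05,.051,.002);P=[O+X*dx+Y*y+[0,0,.059] for y in ys]
    px=proj(w,P).round().astype(int);print(dx,[(int(y*1000),int(w['color'][v,u].mean())) for y,(u,v) in zip(ys,px)])
E
python3 slot.py
```

```text
3.2167 [ 0.5143989  -0.02671504  0.23236226] [ 1.72657346 -1.42066095  0.20630227]
tip box -0.04699228253910642 0.018347496346741227 0.05436227979173941
-0.058 [(-50, 238), (-48, 197), (-46, 194), (-44, 192), (-41, 154), (-39, 80), (-37, 57), (-35, 57), (-33, 58), (-31, 172), (-29, 169), (-27, 195), (-25, 184), (-23, 159), (-21, 157), (-19, 195), (-17, 196), (-15, 183), (-13, 195), (-11, 177), (-9, 185), (-7, 194), (-5, 162), (-3, 188), (-1, 197), (0, 192), (2, 195), (4, 179), (6, 139), (8, 148), (10, 165), (12, 168), (14, 167), (16, 28), (18, 38), (20, 154), (22, 167), (24, 167), (26, 152), (28, 206), (30, 191), (32, 168), (34, 203), (36, 61), (38, 60), (40, 59), (42, 59), (44, 120), (46, 165), (48, 199), (50, 236)]
-0.056 [(-50, 241), (-48, 195), (-46, 192), (-44, 193), (-41, 123), (-39, 84), (-37, 60), (-35, 59), (-33, 59), (-31, 163), (-29, 175), (-27, 193), (-25, 182), (-23, 146), (-21, 188), (-19, 195), (-17, 194), (-15, 195), (-13, 194), (-11, 195), (-9, 195), (-7, 194), (-5, 194), (-3, 195), (-1, 194), (0, 154), (2, 139), (4, 156), (6, 167), (8, 167), (10, 167), (12, 168), (14, 167), (16, 23), (18, 29), (20, 153), (22, 167), (24, 168), (26, 167), (28, 168), (30, 177), (32, 166), (34, 197), (36, 58), (38, 58), (40, 58), (42, 59), (44, 94), (46, 173), (48, 199), (50, 238)]
```

send_rows(deltas=[{"tx":0.4,"ty":3,"tz":0,"rx":0,"ry":0,"rz":0},{"tx":0.7,"ty":6,"tz":0,"rx":0,"ry":0,"rz":0},{"tx":1,"ty":8,"tz":0,"rx":0,"ry":0,"rz":0},{"tx":1.2,"ty":10,"tz":0,"rx":0,"ry":0,"rz":0},{"tx":1.2,"ty":10.5,"tz":0,"rx":0,"ry":0,"rz":0}])

```text
t: 3.63
ee_pos: [0.5155, -0.0178, 0.2322]
orientation: [-0.179, -3.136, 0.003]
wrist_force: [0.3, -6.0, 1.5]
opening: 0.0004
finger_force: 2.4
```

```bash
python3 slot.py
```

```text
3.6833 [ 0.51552131 -0.01788996  0.23226851] [ 0.65192802 -3.87751175  1.91938142]
tip box -0.04696829315232174 0.026884210675617796 0.05426878291161771
-0.058 [(-50, 220), (-48, 198), (-46, 176), (-44, 193), (-41, 167), (-39, 82), (-37, 72), (-35, 83), (-33, 66), (-31, 80), (-29, 84), (-27, 57), (-25, 58), (-23, 64), (-21, 184), (-19, 197), (-17, 180), (-15, 203), (-13, 142), (-11, 193), (-9, 188), (-7, 196), (-5, 156), (-3, 192), (-1, 195), (0, 176), (2, 195), (4, 193), (6, 184), (8, 191), (10, 151), (12, 190), (14, 193), (16, 137), (18, 135), (20, 162), (22, 167), (24, 121), (26, 50), (28, 28), (30, 167), (32, 168), (34, 165), (36, 175), (38, 192), (40, 202), (42, 219), (44, 133), (46, 194), (48, 200), (50, 239)]
-0.056 [(-50, 222), (-48, 197), (-46, 190), (-44, 192), (-41, 132), (-39, 87), (-37, 87), (-35, 86), (-33, 86), (-31, 87), (-29, 86), (-27, 60), (-25, 60), (-23, 133), (-21, 193), (-19, 197), (-17, 187), (-15, 204), (-13, 144), (-11, 194), (-9, 195), (-7, 196), (-5, 196), (-3, 196), (-1, 195), (0, 195), (2, 195), (4, 195), (6, 196), (8, 195), (10, 163), (12, 139), (14, 162), (16, 167), (18, 168), (20, 168), (22, 167), (24, 114), (26, 25), (28, 24), (30, 168), (32, 168), (34, 168), (36, 167), (38, 169), (40, 175), (42, 196), (44, 101), (46, 196), (48, 200), (50, 240)]
```

send_rows(deltas=[{"tx":0.2,"ty":2,"tz":0,"rx":0,"ry":0,"rz":0},{"tx":0.2,"ty":2,"tz":0,"rx":0,"ry":0,"rz":0},{"tx":-0.7,"ty":-6,"tz":0,"rx":0,"ry":0,"rz":0},{"tx":-1.4,"ty":-12,"tz":0,"rx":0,"ry":0,"rz":0},{"tx":-1.4,"ty":-12,"tz":15,"rx":0,"ry":0,"rz":0},{"tx":-20,"ty":-18,"tz":45,"rx":0,"ry":0,"rz":0},{"tx":-40,"ty":-22,"tz":55,"rx":0,"ry":0,"rz":0},{"tx":-59.5,"ty":-22,"tz":55,"rx":0,"ry":0,"rz":0},{"tx":-59.5,"ty":-22,"tz":55,"rx":0,"ry":0,"rz":0}])

```text
t: 4.43
ee_pos: [0.4524, -0.039, 0.2871]
orientation: [-0.178, -3.133, 0.002]
wrist_force: [-1.1, 0.2, -1.8]
opening: 0.0006
finger_force: 0.0
```

send_rows(deltas=[{"tx":0,"ty":0,"tz":0,"rx":0,"ry":0,"rz":0},{"tx":0,"ty":0,"tz":0,"rx":0,"ry":0,"rz":0},{"tx":0,"ty":0,"tz":0,"rx":0,"ry":0,"rz":0},{"tx":0,"ty":0,"tz":0,"rx":0,"ry":0,"rz":0},{"tx":0,"ty":0,"tz":-5,"rx":0,"ry":0,"rz":0}], hand=70)

```text
t: 4.85
ee_pos: [0.4568, -0.0387, 0.2825]
orientation: [0.178, 3.135, 0.001]
wrist_force: [0.5, 0.1, -0.2]
opening: 0.0287
finger_force: 0.0
```

```bash
python3 slot.py
```

```text
4.9 [ 0.45613421 -0.03884552  0.28128   ] [ 0.56022169 -0.3266016  -0.46623364]
tip box -0.10357846652844904 -0.0004409657017181602 0.10328005944253657
-0.058 [(-50, 48), (-48, 52), (-46, 163), (-44, 174), (-41, 119), (-39, 111), (-37, 110), (-35, 110), (-33, 109), (-31, 110), (-29, 111), (-27, 110), (-25, 111), (-23, 111), (-21, 111), (-19, 111), (-17, 110), (-15, 111), (-13, 111), (-11, 111), (-9, 111), (-7, 110), (-5, 111), (-3, 110), (-1, 112), (0, 110), (2, 111), (4, 111), (6, 110), (8, 112), (10, 110), (12, 111), (14, 110), (16, 112), (18, 110), (20, 111), (22, 110), (24, 101), (26, 93), (28, 75), (30, 73), (32, 73), (34, 74), (36, 74), (38, 76), (40, 75), (42, 91), (44, 120), (46, 98), (48, 41), (50, 50)]
-0.056 [(-50, 50), (-48, 49), (-46, 173), (-44, 164), (-41, 130), (-39, 131), (-37, 156), (-35, 156), (-33, 158), (-31, 158), (-29, 157), (-27, 157), (-25, 158), (-23, 157), (-21, 158), (-19, 157), (-17, 158), (-15, 158), (-13, 160), (-11, 160), (-9, 159), (-7, 158), (-5, 161), (-3, 162), (-1, 160), (0, 160), (2, 160), (4, 161), (6, 160), (8, 162), (10, 162), (12, 162), (14, 163), (16, 162), (18, 162), (20, 163), (22, 164), (24, 146), (26, 129), (28, 112), (30, 79), (32, 78), (34, 79), (36, 79), (38, 78), (40, 79), (42, 92), (44, 116), (46, 104), (48, 44), (50, 50)]
```

send_rows(deltas=[{"tx":0,"ty":0.5,"tz":0,"rx":0,"ry":0,"rz":0},{"tx":0,"ty":0.5,"tz":0,"rx":0,"ry":0,"rz":0},{"tx":0,"ty":0.5,"tz":0,"rx":0,"ry":0,"rz":0},{"tx":0,"ty":0.5,"tz":-6,"rx":0,"ry":0,"rz":0},{"tx":0,"ty":0.5,"tz":-12,"rx":0,"ry":0,"rz":0},{"tx":0,"ty":0.5,"tz":-18,"rx":0,"ry":0,"rz":0},{"tx":0,"ty":0.5,"tz":-28,"rx":0,"ry":0,"rz":0},{"tx":0,"ty":0.5,"tz":-40,"rx":0,"ry":0,"rz":0},{"tx":0,"ty":0.5,"tz":-52,"rx":0,"ry":0,"rz":0},{"tx":0,"ty":0.5,"tz":-62,"rx":0,"ry":0,"rz":0},{"tx":0,"ty":0.5,"tz":-66.5,"rx":0,"ry":0,"rz":0},{"tx":0,"ty":0.5,"tz":-66.5,"rx":0,"ry":0,"rz":0}])

```text
t: 5.9
ee_pos: [0.4552, -0.0383, 0.2142]
orientation: [-0.178, -3.134, -0.001]
wrist_force: [-0.7, 0.3, 1.0]
opening: 0.0699
finger_force: 0.0
```

send_rows(deltas=[{"tx":0,"ty":0,"tz":0,"rx":0,"ry":0,"rz":0},{"tx":0,"ty":0,"tz":0,"rx":0,"ry":0,"rz":0},{"tx":0,"ty":0,"tz":0,"rx":0,"ry":0,"rz":0},{"tx":0,"ty":0,"tz":0,"rx":0,"ry":0,"rz":0},{"tx":0,"ty":0,"tz":0,"rx":0,"ry":0,"rz":0},{"tx":0,"ty":0,"tz":0,"rx":0,"ry":0,"rz":0},{"tx":0,"ty":0,"tz":0,"rx":0,"ry":0,"rz":0}], hand=30, newtons=20)

```text
t: 6.48
ee_pos: [0.4562, -0.0376, 0.2161]
orientation: [0.178, 3.135, 0.002]
wrist_force: [0.8, 4.4, 1.7]
opening: 0.0397
finger_force: 20.0
```

Run:
```python
from h import *
s=env.state();print(s['t'],s['ee_pos'],s['wrist_force'],s['opening'],s['finger_force'])
r=183.04;a0=np.arctan2(4,183)
for th in np.arange(.1,1.71,.1):
    x=79.5-r*np.cos(th+a0)+103.5; z=r*np.sin(th+a0)-4; print(round(th,2),round(.993*x),round(-.117*x),round(z))
```

```text
6.4833 [ 0.45620769 -0.03764018  0.21613194] [0.83287216 4.35028729 1.74686781] 0.039702129382519095 19.99611496925354
0.1 1 0 18
0.2 4 -1 36
0.3 9 -1 54
0.4 16 -2 71
0.5 24 -3 87
0.6 34 -4 103
0.7 45 -5 117
0.8 58 -7 130
0.9 72 -8 142
1.0 87 -10 152
1.1 103 -12 161
1.2 120 -14 168
1.3 137 -16 173
1.4 155 -18 177
1.5 173 -20 179
1.6 191 -23 179
1.7 209 -25 177
```

The tab is pinched (39.7 mm, 20 N). Swinging the lid up along its arc.

send_rows(deltas=[{"tx":0.5,"ty":0,"tz":9,"rx":0,"ry":0,"rz":0},{"tx":1,"ty":0,"tz":18,"rx":0,"ry":0,"rz":0},{"tx":4,"ty":-0.5,"tz":36,"rx":0,"ry":0,"rz":0},{"tx":9,"ty":-1,"tz":54,"rx":0,"ry":0,"rz":0},{"tx":16,"ty":-2,"tz":71,"rx":0,"ry":0,"rz":0},{"tx":24,"ty":-3,"tz":87,"rx":0,"ry":0,"rz":0},{"tx":34,"ty":-4,"tz":103,"rx":0,"ry":0,"rz":0},{"tx":45,"ty":-5,"tz":117,"rx":0,"ry":0,"rz":0},{"tx":58,"ty":-7,"tz":130,"rx":0,"ry":0,"rz":0},{"tx":72,"ty":-8,"tz":142,"rx":0,"ry":0,"rz":0},{"tx":87,"ty":-10,"tz":152,"rx":0,"ry":0,"rz":0},{"tx":87,"ty":-10,"tz":152,"rx":0,"ry":0,"rz":0}])

```text
t: 7.48
ee_pos: [0.5441, -0.0492, 0.37]
orientation: [0.181, 3.136, -0.001]
wrist_force: [-5.3, 0.4, 9.6]
opening: 0.0399
finger_force: 20.0
```

Run:
```python
from h import *
s=env.state();print(s['t'],s['ee_pos'],s['wrist_force'],s['opening'],s['finger_force'])
b=cam('side');save(b,'s2.png',(200,60,440,300),2.4)
```

```text
7.4833 [ 0.5441025  -0.04916855  0.37003729] [-5.25859268  0.41909509  9.57021526] 0.0399322282316906 19.99694287776947
```

View pics/s2.png

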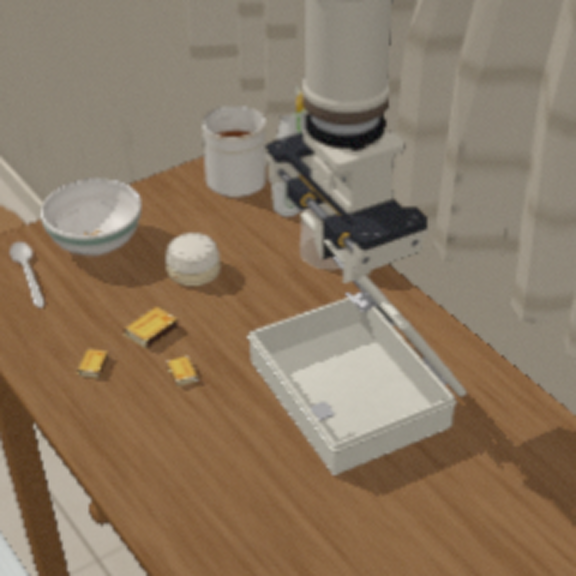

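The lid is up (edge-on at 410,340) and held by the fingers. Continuing to the stop.

send_rows(deltas=[{"tx":16,"ty":-2,"tz":9.5,"rx":0,"ry":0,"rz":0},{"tx":33,"ty":-4,"tz":17,"rx":0,"ry":0,"rz":0},{"tx":50,"ty":-6,"tz":22,"rx":0,"ry":0,"rz":0},{"tx":68,"ty":-8,"tz":26,"rx":0,"ry":0,"rz":0},{"tx":86,"ty":-10,"tz":28,"rx":0,"ry":0,"rz":0},{"tx":104,"ty":-12.5,"tz":28,"rx":0,"ry":0,"rz":0},{"tx":113,"ty":-13.5,"tz":27.5,"rx":0,"ry":0,"rz":0},{"tx":120,"ty":-14.5,"tz":26.5,"rx":0,"ry":0,"rz":0},{"tx":122,"ty":-14.5,"tz":26,"rx":0,"ry":0,"rz":0},{"tx":122,"ty":-14.5,"tz":26,"rx":0,"ry":0,"rz":0}])

```text
t: 8.37
ee_pos: [0.6652, -0.0651, 0.3941]
orientation: [0.182, 3.135, -0.004]
wrist_force: [0.9, -5.5, 2.9]
opening: 0.0397
finger_force: 20.0
```

Run:
```python
from h import *
s=env.state();print(s['t'],s['ee_pos'],s['wrist_force'],s['opening'],s['finger_force'])
R=cv2.Rodrigues(s['orientation'])[0];g=s['ee_pos']+R[:,2]*.1592
X=np.array([.993,-.117,0]);O=np.array([.559,-.0504,0]);d=g-O
x=d@X;print(x,g[2],'lid',np.pi-np.arctan2(g[2]-.0515,x-.0795)-.0219,np.hypot(g[2]-.0515,x-.0795))
```

```text
8.3667 [ 0.66520224 -0.06512604  0.39411599] [ 0.90311161 -5.49414976  2.90297719] 0.03968307130890725 20.00687599182129
0.1073970026021342 0.2349167014596241 lid 1.6998358174699235 0.18552608746079985
```

send_rows(deltas=[{"tx":0,"ty":0,"tz":0,"rx":0,"ry":0,"rz":0},{"tx":0,"ty":0,"tz":0,"rx":0,"ry":0,"rz":0},{"tx":0,"ty":0,"tz":0,"rx":0,"ry":0,"rz":0},{"tx":0,"ty":0,"tz":0,"rx":0,"ry":0,"rz":0},{"tx":-1,"ty":0,"tz":10,"rx":0,"ry":0,"rz":0},{"tx":-2,"ty":0,"tz":30,"rx":0,"ry":0,"rz":0},{"tx":-2,"ty":0,"tz":50,"rx":0,"ry":0,"rz":0}], hand=66)

```text
t: 8.95
ee_pos: [0.6624, -0.0626, 0.4441]
orientation: [-0.177, -3.135, -0.001]
wrist_force: [0.4, 0.1, 0.2]
opening: 0.0661
finger_force: 0.0
```

send_rows(deltas=[{"tx":-20,"ty":20,"tz":0,"rx":0,"ry":0,"rz":0.03},{"tx":-40,"ty":43,"tz":-5,"rx":0,"ry":0,"rz":0.06},{"tx":-60,"ty":66,"tz":-10,"rx":0,"ry":0,"rz":0.1},{"tx":-80,"ty":90,"tz":-20,"rx":0,"ry":0,"rz":0.14},{"tx":-100,"ty":115,"tz":-30,"rx":0,"ry":0,"rz":0.18},{"tx":-120,"ty":140,"tz":-40,"rx":0,"ry":0,"rz":0.22},{"tx":-140,"ty":165,"tz":-55,"rx":0,"ry":0,"rz":0.26},{"tx":-160,"ty":190,"tz":-70,"rx":0,"ry":0,"rz":0.3},{"tx":-180,"ty":215,"tz":-85,"rx":0,"ry":0,"rz":0.344},{"tx":-193,"ty":231,"tz":-95,"rx":0,"ry":0,"rz":0.344},{"tx":-193,"ty":231,"tz":-95,"rx":0,"ry":0,"rz":0.344},{"tx":-193,"ty":231,"tz":-95,"rx":0,"ry":0,"rz":0.344}])

```text
t: 9.95
ee_pos: [0.469, 0.1694, 0.3491]
orientation: [0.367, -3.12, 0.0]
wrist_force: [0.2, -0.3, 0.2]
opening: 0.0661
finger_force: 0.0
```

Run:
```python
from h import *
w=cam('wrist');b=cam('side')
s=env.state();R=cv2.Rodrigues(s['orientation'])[0];print(s['t'],s['ee_pos'],s['opening'],'grasp',s['ee_pos']+R[:,2]*.1592,'yaw',np.degrees(np.arctan2(R[1,1],R[0,1])))
g=cv2.cvtColor(w['color'],cv2.COLOR_RGB2HSV)
my=cv2.morphologyEx(cv2.inRange(g,(18,110,140),(35,255,255)),3,np.ones((9,9)))
for k in cv2.findContours(my,0,1)[0]:
    if cv2.contourArea(k)>300: print(k.mean((0,1)),[cv2.minAreaRect((plane(w,k,z)[:,:2]*1000).astype(np.float32)) for z in (.015,)])
print(proj(w,[.43,.174,.015]))
both=np.hstack([w['color'],b['color'][60:260,200:440].repeat(2,0)[:,:,:]]) if 0 else None
im=np.hstack([cv2.resize(w['color'],(480,300)),cv2.resize(b['color'][60:260,200:400],(300,300))])
cv2.imwrite('pics/m1.png',im[:,:,::-1])
```

```text
10.05 [0.47068173 0.1677055  0.34949777] 0.06626530602502478 grasp [0.47091196 0.16766896 0.19029794] yaw 103.15680369059513
[377.9688716  324.93385214] [((621.282470703125, 285.7674560546875), (13.227395057678223, 317.6417541503906), 14.285496711730957)]
[194.02439024 282.54471545] [((615.1417236328125, 56.20230484008789), (70.35540008544922, 22.518083572387695), 4.488600730895996)]
[326.39877301 154.5398773 ] [((430.74542236328125, 173.05506896972656), (52.787418365478516, 35.66758728027344), 13.416790962219238)]
[250.26168224 128.55140187] [((422.24676513671875, 89.48110961914062), (37.14963150024414, 24.848098754882812), 77.11486053466797)]
[335.70909091  66.46363636] [((344.6929931640625, 160.667724609375), (36.49721145629883, 24.973960876464844), 44.510868072509766)]
[[327.72600143 155.09532509]]
```

View pics/m1.png

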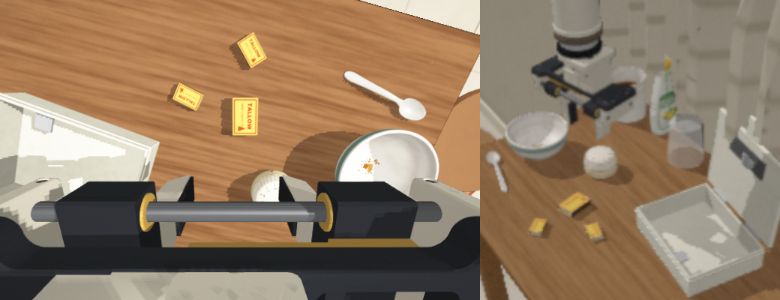

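The lid leans back open (side view right). The target matchbox is at (245,117), measured (430.7,173.1), yaw 13.4°, 52.8x35.7. I'll descend on it.

send_rows(deltas=[{"tx":-20,"ty":3,"tz":-20,"rx":0,"ry":0,"rz":0},{"tx":-40,"ty":5.3,"tz":-45,"rx":0,"ry":0,"rz":0},{"tx":-40,"ty":5.3,"tz":-75,"rx":0,"ry":0,"rz":0},{"tx":-40,"ty":5.3,"tz":-105,"rx":0,"ry":0,"rz":0},{"tx":-40,"ty":5.3,"tz":-130,"rx":0,"ry":0,"rz":0},{"tx":-40,"ty":5.3,"tz":-148,"rx":0,"ry":0,"rz":0},{"tx":-40,"ty":5.3,"tz":-160,"rx":0,"ry":0,"rz":0},{"tx":-40,"ty":5.3,"tz":-166,"rx":0,"ry":0,"rz":0},{"tx":-40,"ty":5.3,"tz":-168,"rx":0,"ry":0,"rz":0},{"tx":-40,"ty":5.3,"tz":-168,"rx":0,"ry":0,"rz":0}])

```text
t: 10.88
ee_pos: [0.4306, 0.1733, 0.1811]
orientation: [-0.36, 3.12, 0.0]
wrist_force: [0.4, -0.4, 0.6]
opening: 0.0661
finger_force: 0.0
```

send_rows(deltas=[{"tx":0,"ty":0,"tz":0,"rx":0,"ry":0,"rz":0},{"tx":0,"ty":0,"tz":0,"rx":0,"ry":0,"rz":0},{"tx":0,"ty":0,"tz":0,"rx":0,"ry":0,"rz":0},{"tx":0,"ty":0,"tz":0,"rx":0,"ry":0,"rz":0},{"tx":0,"ty":0,"tz":0,"rx":0,"ry":0,"rz":0},{"tx":0,"ty":0,"tz":0,"rx":0,"ry":0,"rz":0},{"tx":0,"ty":0,"tz":0,"rx":0,"ry":0,"rz":0}], hand=25, newtons=6)

```text
t: 11.47
ee_pos: [0.4301, 0.1733, 0.1811]
orientation: [-0.361, 3.12, -0.0]
wrist_force: [-0.6, -1.3, 6.6]
opening: 0.0373
finger_force: 6.0
```

send_rows(deltas=[{"tx":0,"ty":0,"tz":10,"rx":0,"ry":0,"rz":0},{"tx":0,"ty":0,"tz":30,"rx":0,"ry":0,"rz":0},{"tx":0,"ty":0,"tz":60,"rx":0,"ry":0,"rz":0},{"tx":5,"ty":-15,"tz":85,"rx":0,"ry":0,"rz":-0.03},{"tx":20,"ty":-40,"tz":100,"rx":0,"ry":0,"rz":-0.08},{"tx":35,"ty":-70,"tz":110,"rx":0,"ry":0,"rz":-0.13},{"tx":52,"ty":-100,"tz":110,"rx":0,"ry":0,"rz":-0.18},{"tx":68,"ty":-132,"tz":110,"rx":0,"ry":0,"rz":-0.23},{"tx":84,"ty":-164,"tz":110,"rx":0,"ry":0,"rz":-0.28},{"tx":100,"ty":-196,"tz":110,"rx":0,"ry":0,"rz":-0.344},{"tx":114,"ty":-222,"tz":110,"rx":0,"ry":0,"rz":-0.344},{"tx":114,"ty":-222,"tz":110,"rx":0,"ry":0,"rz":-0.344}])

```text
t: 12.47
ee_pos: [0.546, -0.0559, 0.291]
orientation: [0.193, 3.134, -0.005]
wrist_force: [0.0, -1.7, -0.2]
opening: 0.037
finger_force: 6.0
```

Run:
```python
from h import *
w=cam('wrist');b=cam('side')
s=env.state();print(s['t'],s['ee_pos'],s['opening'],s['finger_force'],s['orientation'])
im=np.hstack([cv2.resize(w['color'],(480,300)),cv2.resize(b['color'][110:260,250:400],(300,300))])
cv2.imwrite('pics/m2.png',im[:,:,::-1])
```

```text
12.5667 [ 0.54396291 -0.04997483  0.29083951] 0.03766073331806846 5.997665897011757 [-1.83183117e-01 -3.13584883e+00 -8.78778098e-04]
```

View pics/m2.png

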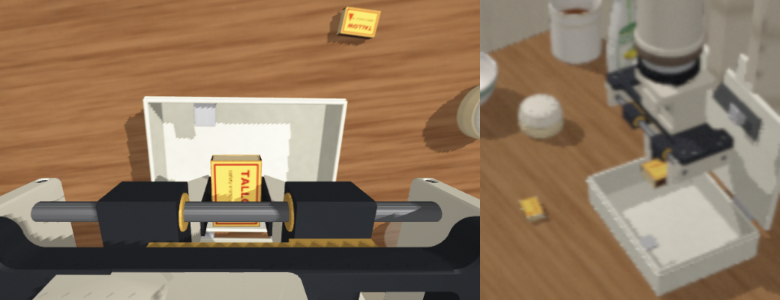

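The matchbox is held level over the box, top side up (238,190), 9 pictures used. Lowering it.

send_rows(deltas=[{"tx":0,"ty":0,"tz":-20,"rx":0,"ry":0,"rz":0},{"tx":0,"ty":0,"tz":-45,"rx":0,"ry":0,"rz":0},{"tx":0,"ty":0,"tz":-68,"rx":0,"ry":0,"rz":0},{"tx":0,"ty":0,"tz":-83,"rx":0,"ry":0,"rz":0},{"tx":0,"ty":0,"tz":-92,"rx":0,"ry":0,"rz":0},{"tx":0,"ty":0,"tz":-97,"rx":0,"ry":0,"rz":0},{"tx":0,"ty":0,"tz":-100,"rx":0,"ry":0,"rz":0},{"tx":0,"ty":0,"tz":-102,"rx":0,"ry":0,"rz":0},{"tx":0,"ty":0,"tz":-102,"rx":0,"ry":0,"rz":0}])

```text
t: 13.32
ee_pos: [0.5442, -0.0484, 0.1892]
orientation: [0.178, 3.136, 0.0]
wrist_force: [-1.2, -0.2, -0.9]
opening: 0.0377
finger_force: 6.0
```

send_rows(deltas=[{"tx":0,"ty":0,"tz":-0.5,"rx":0,"ry":0,"rz":0},{"tx":0,"ty":0,"tz":-0.8,"rx":0,"ry":0,"rz":0}])

```text
t: 13.48
ee_pos: [0.5443, -0.0487, 0.1887]
orientation: [0.179, 3.135, -0.0]
wrist_force: [-0.1, 0.5, 0.2]
opening: 0.0369
finger_force: 6.0
```

send_rows(deltas=[{"tx":0,"ty":0,"tz":0,"rx":0,"ry":0,"rz":0},{"tx":0,"ty":0,"tz":0,"rx":0,"ry":0,"rz":0},{"tx":0,"ty":0,"tz":0,"rx":0,"ry":0,"rz":0},{"tx":0,"ty":0,"tz":0,"rx":0,"ry":0,"rz":0},{"tx":0,"ty":0,"tz":0,"rx":0,"ry":0,"rz":0},{"tx":0,"ty":0,"tz":15,"rx":0,"ry":0,"rz":0},{"tx":0,"ty":0,"tz":40,"rx":0,"ry":0,"rz":0},{"tx":0,"ty":0,"tz":75,"rx":0,"ry":0,"rz":0},{"tx":0,"ty":0,"tz":110,"rx":0,"ry":0,"rz":0},{"tx":0,"ty":0,"tz":140,"rx":0,"ry":0,"rz":0},{"tx":0,"ty":0,"tz":140,"rx":0,"ry":0,"rz":0}], hand=70)

```text
t: 14.4
ee_pos: [0.5463, -0.0481, 0.334]
orientation: [0.178, 3.127, -0.001]
wrist_force: [1.5, 0.7, 0.5]
opening: 0.0699
finger_force: 0.0
```

Run:
```python
from h import *
w=cam('wrist')
s=env.state();print(s['t'],s['ee_pos'],s['opening'])
g=cv2.cvtColor(w['color'],cv2.COLOR_RGB2HSV)
my=cv2.morphologyEx(cv2.inRange(g,(18,110,140),(35,255,255)),3,np.ones((9,9)))
X=np.array([.993,-.117]);Y=np.array([.117,.993])
for k in cv2.findContours(my,0,1)[0]:
    if cv2.contourArea(k)>300:
        r=cv2.minAreaRect((plane(w,k,.022)[:,:2]*1000).astype(np.float32)); d=np.array(r[0])-[559,-50.4]; print(r,'box',d@X,d@Y)
```

```text
14.45 [ 0.54538628 -0.04846747  0.33139101] 0.06995878172331067
((636.5914916992188, -201.07212829589844), (22.276744842529297, 65.4452133178711), 73.78651428222656) box 94.67699026794433 -140.53921886901855
((543.5, -49.10233688354492), (35.28787612915039, 53.33000946044922), 83.964111328125) box -15.543326584625245 -0.5249205253601089
((423.78564453125, 82.4793701171875), (37.46257400512695, 24.07832908630371), 76.4911117553711) box -149.8147412841797 116.12913493652344
```

The matchbox lies flat at box (-15.5,-0.5). Re-pinching the tab from above.

send_rows(deltas=[{"tx":0,"ty":0,"tz":35,"rx":0,"ry":0,"rz":0},{"tx":0,"ty":0,"tz":70,"rx":0,"ry":0,"rz":0},{"tx":10,"ty":-2,"tz":100,"rx":0,"ry":0,"rz":0},{"tx":40,"ty":-5,"tz":116,"rx":0,"ry":0,"rz":0},{"tx":75,"ty":-10,"tz":116,"rx":0,"ry":0,"rz":0},{"tx":105,"ty":-14,"tz":116,"rx":0,"ry":0,"rz":0},{"tx":121,"ty":-16,"tz":116,"rx":0,"ry":0,"rz":0},{"tx":121,"ty":-16,"tz":116,"rx":0,"ry":0,"rz":0}])

```text
t: 15.12
ee_pos: [0.6671, -0.0657, 0.4413]
orientation: [-0.181, -3.135, -0.002]
wrist_force: [-0.3, -0.5, -0.7]
opening: 0.0699
finger_force: 0.0
```

send_rows(deltas=[{"tx":0,"ty":0,"tz":-15,"rx":0,"ry":0,"rz":0},{"tx":0,"ty":0,"tz":-32,"rx":0,"ry":0,"rz":0},{"tx":0,"ty":0,"tz":-44,"rx":0,"ry":0,"rz":0},{"tx":0,"ty":0,"tz":-50,"rx":0,"ry":0,"rz":0},{"tx":0,"ty":0,"tz":-50,"rx":0,"ry":0,"rz":0}])

```text
t: 15.53
ee_pos: [0.6637, -0.0648, 0.3915]
orientation: [-0.178, -3.132, 0.0]
wrist_force: [-0.9, -0.0, 0.7]
opening: 0.0697
finger_force: 0.0
```

send_rows(deltas=[{"tx":0,"ty":0,"tz":0,"rx":0,"ry":0,"rz":0},{"tx":0,"ty":0,"tz":0,"rx":0,"ry":0,"rz":0},{"tx":0,"ty":0,"tz":0,"rx":0,"ry":0,"rz":0},{"tx":0,"ty":0,"tz":0,"rx":0,"ry":0,"rz":0},{"tx":0,"ty":0,"tz":0,"rx":0,"ry":0,"rz":0},{"tx":0,"ty":0,"tz":0,"rx":0,"ry":0,"rz":0},{"tx":0,"ty":0,"tz":0,"rx":0,"ry":0,"rz":0}], hand=30, newtons=20)

```text
t: 16.12
ee_pos: [0.6651, -0.0655, 0.3947]
orientation: [0.18, 3.135, -0.002]
wrist_force: [-0.6, -1.5, 4.4]
opening: 0.0398
finger_force: 20.0
```

send_rows(deltas=[{"tx":-18,"ty":2,"tz":2,"rx":0,"ry":0,"rz":0},{"tx":-36,"ty":5,"tz":2,"rx":0,"ry":0,"rz":0},{"tx":-54,"ty":7,"tz":0,"rx":0,"ry":0,"rz":0},{"tx":-72,"ty":9,"tz":-4,"rx":0,"ry":0,"rz":0},{"tx":-89,"ty":11,"tz":-9,"rx":0,"ry":0,"rz":0},{"tx":-106,"ty":13,"tz":-16,"rx":0,"ry":0,"rz":0},{"tx":-122,"ty":15,"tz":-25,"rx":0,"ry":0,"rz":0},{"tx":-137,"ty":17,"tz":-35,"rx":0,"ry":0,"rz":0},{"tx":-151,"ty":18,"tz":-47,"rx":0,"ry":0,"rz":0},{"tx":-164,"ty":20,"tz":-60,"rx":0,"ry":0,"rz":0},{"tx":-175,"ty":21,"tz":-74,"rx":0,"ry":0,"rz":0},{"tx":-185,"ty":22,"tz":-90,"rx":0,"ry":0,"rz":0}])

```text
t: 17.12
ee_pos: [0.4798, -0.041, 0.3044]
orientation: [0.177, 3.134, 0.003]
wrist_force: [2.6, 3.8, -0.4]
opening: 0.0397
finger_force: 20.0
```

send_rows(deltas=[{"tx":-8,"ty":1,"tz":-16,"rx":0,"ry":0,"rz":0},{"tx":-15,"ty":2,"tz":-33,"rx":0,"ry":0,"rz":0},{"tx":-17.5,"ty":2,"tz":-42,"rx":0,"ry":0,"rz":0},{"tx":-20,"ty":2,"tz":-51,"rx":0,"ry":0,"rz":0},{"tx":-21.5,"ty":2.5,"tz":-60,"rx":0,"ry":0,"rz":0},{"tx":-22.5,"ty":3,"tz":-66,"rx":0,"ry":0,"rz":0},{"tx":-23,"ty":3,"tz":-71,"rx":0,"ry":0,"rz":0},{"tx":-23.5,"ty":3,"tz":-76,"rx":0,"ry":0,"rz":0},{"tx":-24,"ty":3,"tz":-80,"rx":0,"ry":0,"rz":0},{"tx":-24,"ty":3,"tz":-83,"rx":0,"ry":0,"rz":0},{"tx":-24,"ty":3,"tz":-86,"rx":0,"ry":0,"rz":0},{"tx":-24,"ty":3,"tz":-88,"rx":0,"ry":0,"rz":0}])

```text
t: 18.12
ee_pos: [0.4566, -0.0378, 0.217]
orientation: [0.176, 3.135, 0.002]
wrist_force: [-5.1, 6.1, 25.4]
opening: 0.0399
finger_force: 20.0
```

```bash
cat > lid.py <<'E'
from h import *
s=env.state();print(s['t'],s['ee_pos'],s['wrist_force'],s['opening'],s['finger_force'])
R=cv2.Rodrigues(s['orientation'])[0];g=s['ee_pos']+R[:,2]*.1592
X=np.array([.993,-.117,0]);O=np.array([.559,-.0504,0]);d=g-O
x=d@X;print(x,g[2],'lid',np.pi-np.arctan2(g[2]-.0515,x-.0795)-.0219,np.hypot(g[2]-.0515,x-.0795))
E
python3 lid.py
```

```text
18.1167 [ 0.456639   -0.03780997  0.21697476] [-5.13801243  6.10000149 25.39015072] 0.03987497682815324 19.991567730903625
-0.10291183661739083 0.0577750847930891 lid 0.01248708443818106 0.1825197381854635
```

send_rows(deltas=[{"tx":0,"ty":0,"tz":0,"rx":0,"ry":0,"rz":0},{"tx":0,"ty":0,"tz":0,"rx":0,"ry":0,"rz":0},{"tx":0,"ty":0,"tz":0,"rx":0,"ry":0,"rz":0},{"tx":0,"ty":0,"tz":0,"rx":0,"ry":0,"rz":0},{"tx":0,"ty":0,"tz":0,"rx":0,"ry":0,"rz":0},{"tx":0,"ty":0,"tz":20,"rx":0,"ry":0,"rz":0},{"tx":0,"ty":0,"tz":50,"rx":0,"ry":0,"rz":0},{"tx":0,"ty":0,"tz":85,"rx":0,"ry":0,"rz":0},{"tx":0,"ty":0,"tz":85,"rx":0,"ry":0,"rz":0}], hand=66)

```text
t: 18.87
ee_pos: [0.4582, -0.0394, 0.3058]
orientation: [0.178, 3.129, -0.002]
wrist_force: [0.7, 0.1, -0.9]
opening: 0.066
finger_force: 0.0
```

send_rows(deltas=[{"tx":15,"ty":0,"tz":0,"rx":0,"ry":0,"rz":0},{"tx":35,"ty":2,"tz":0,"rx":0,"ry":0,"rz":0},{"tx":57,"ty":3,"tz":0,"rx":0,"ry":0,"rz":0},{"tx":57,"ty":3,"tz":0,"rx":0,"ry":0,"rz":0},{"tx":57,"ty":3,"tz":0,"rx":0,"ry":0,"rz":0},{"tx":57,"ty":3,"tz":0,"rx":0,"ry":0,"rz":0},{"tx":57,"ty":3,"tz":0,"rx":0,"ry":0,"rz":0},{"tx":57,"ty":3,"tz":0,"rx":0,"ry":0,"rz":0},{"tx":57,"ty":3,"tz":0,"rx":0,"ry":0,"rz":0},{"tx":57,"ty":3,"tz":0,"rx":0,"ry":0,"rz":0},{"tx":57,"ty":3,"tz":0,"rx":0,"ry":0,"rz":0}], hand=0)

```text
t: 19.78
ee_pos: [0.5127, -0.0367, 0.301]
orientation: [0.179, 3.136, -0.0]
wrist_force: [1.3, -0.3, 0.1]
opening: 0.0006
finger_force: 0.0
```

```bash
python3 slot.py
python3 - <<'E'
from h import *
w=cam('wrist');save(w,'w9.png',(180,100,460,300),2.5)
E
```

```text
19.8333 [ 0.51278266 -0.03674494  0.30099989] [ 0.34421529  0.62870183 -0.26994034]
tip box -0.04747765921662251 0.008126604441086569 0.12299988951024593
-0.058 [(-50, 243), (-48, 201), (-46, 203), (-44, 166), (-41, 82), (-39, 59), (-37, 76), (-35, 65), (-33, 60), (-31, 83), (-29, 59), (-27, 59), (-25, 59), (-23, 83), (-21, 185), (-19, 185), (-17, 174), (-15, 215), (-13, 191), (-11, 155), (-9, 188), (-7, 157), (-5, 141), (-3, 187), (-1, 155), (0, 178), (2, 188), (4, 140), (6, 178), (8, 193), (10, 141), (12, 188), (14, 157), (16, 141), (18, 189), (20, 157), (22, 181), (24, 189), (26, 141), (28, 142), (30, 142), (32, 141), (34, 120), (36, 158), (38, 201), (40, 207), (42, 205), (44, 151), (46, 199), (48, 204), (50, 239)]
-0.056 [(-50, 243), (-48, 200), (-46, 210), (-44, 177), (-41, 86), (-39, 85), (-37, 85), (-35, 82), (-33, 84), (-31, 86), (-29, 58), (-27, 59), (-25, 59), (-23, 81), (-21, 185), (-19, 183), (-17, 181), (-15, 211), (-13, 194), (-11, 202), (-9, 202), (-7, 202), (-5, 202), (-3, 201), (-1, 195), (0, 202), (2, 202), (4, 200), (6, 203), (8, 201), (10, 200), (12, 202), (14, 195), (16, 202), (18, 201), (20, 194), (22, 200), (24, 201), (26, 198), (28, 159), (30, 143), (32, 143), (34, 120), (36, 159), (38, 200), (40, 209), (42, 198), (44, 136), (46, 194), (48, 204), (50, 241)]
```

View pics/w9.png

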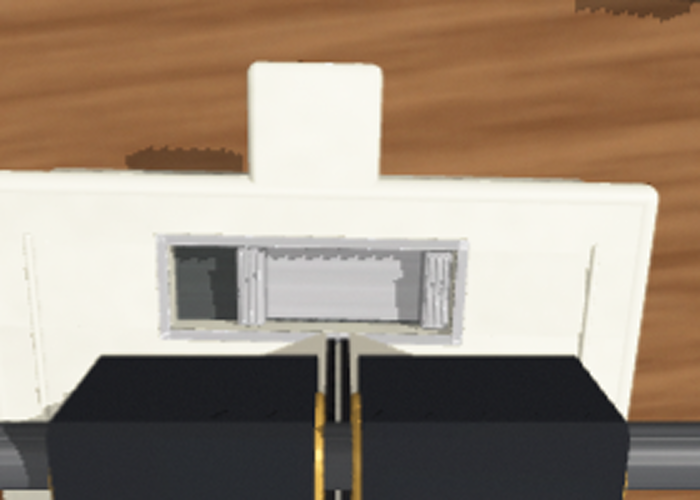

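The lid is down flat and the catch is at the unlocked end, with the well between the ridges (250,285) and (437,285). I'll descend into it and push to -y. All 10 pictures are used, so the checks from here are numeric.

send_rows(deltas=[{"tx":0.6,"ty":1.7,"tz":-20,"rx":0,"ry":0,"rz":0},{"tx":0.6,"ty":1.7,"tz":-40,"rx":0,"ry":0,"rz":0},{"tx":0.6,"ty":1.7,"tz":-54,"rx":0,"ry":0,"rz":0},{"tx":0.6,"ty":1.7,"tz":-62,"rx":0,"ry":0,"rz":0},{"tx":0.6,"ty":1.7,"tz":-66,"rx":0,"ry":0,"rz":0},{"tx":0.6,"ty":1.7,"tz":-68.5,"rx":0,"ry":0,"rz":0},{"tx":0.6,"ty":1.7,"tz":-68.5,"rx":0,"ry":0,"rz":0}])

```text
t: 20.47
ee_pos: [0.5137, -0.0349, 0.2325]
orientation: [0.178, 3.136, 0.0]
wrist_force: [0.2, -0.5, -1.0]
opening: 0.0003
finger_force: 0.0
```

send_rows(deltas=[{"tx":-0.4,"ty":-4,"tz":0,"rx":0,"ry":0,"rz":0},{"tx":-0.9,"ty":-8,"tz":0,"rx":0,"ry":0,"rz":0},{"tx":-1.4,"ty":-12,"tz":0,"rx":0,"ry":0,"rz":0},{"tx":-1.8,"ty":-15,"tz":0,"rx":0,"ry":0,"rz":0},{"tx":-2.1,"ty":-18,"tz":0,"rx":0,"ry":0,"rz":0},{"tx":-2.5,"ty":-21,"tz":0,"rx":0,"ry":0,"rz":0},{"tx":-2.8,"ty":-24,"tz":0,"rx":0,"ry":0,"rz":0},{"tx":-3.2,"ty":-27,"tz":0,"rx":0,"ry":0,"rz":0},{"tx":-3.5,"ty":-30,"tz":0,"rx":0,"ry":0,"rz":0},{"tx":-3.9,"ty":-33,"tz":0,"rx":0,"ry":0,"rz":0},{"tx":-4.2,"ty":-36,"tz":0,"rx":0,"ry":0,"rz":0},{"tx":-4.4,"ty":-37.5,"tz":0,"rx":0,"ry":0,"rz":0}])

```text
t: 21.47
ee_pos: [0.5091, -0.0724, 0.2325]
orientation: [0.179, 3.136, 0.001]
wrist_force: [-1.6, 4.6, 4.3]
opening: 0.0006
finger_force: 3.1
```

send_rows(deltas=[{"tx":-0.2,"ty":-1.5,"tz":0,"rx":0,"ry":0,"rz":0},{"tx":-0.2,"ty":-1.5,"tz":0,"rx":0,"ry":0,"rz":0}])

```text
t: 21.63
ee_pos: [0.509, -0.0726, 0.2325]
orientation: [0.177, 3.136, 0.004]
wrist_force: [-0.6, 5.2, 3.0]
opening: 0.0006
finger_force: 3.0
```

```bash
python3 slot.py
```

```text
21.6833 [ 0.50900547 -0.07255466  0.23252098] [-0.26801686  5.44536881  3.22643525]
tip box -0.04700430153533102 -0.027463257215776075 0.054521400370172834
-0.058 [(-50, 241), (-48, 197), (-46, 197), (-44, 124), (-41, 194), (-39, 179), (-37, 167), (-35, 198), (-33, 163), (-31, 166), (-29, 92), (-27, 106), (-25, 99), (-23, 167), (-21, 168), (-19, 157), (-17, 187), (-15, 197), (-13, 190), (-11, 195), (-9, 196), (-7, 187), (-5, 195), (-3, 195), (-1, 195), (0, 194), (2, 187), (4, 195), (6, 193), (8, 138), (10, 137), (12, 137), (14, 99), (16, 154), (18, 192), (20, 188), (22, 168), (24, 91), (26, 64), (28, 63), (30, 58), (32, 59), (34, 59), (36, 58), (38, 59), (40, 58), (42, 134), (44, 134), (46, 147), (48, 196), (50, 236)]
-0.056 [(-50, 241), (-48, 196), (-46, 198), (-44, 120), (-41, 134), (-39, 165), (-37, 166), (-35, 166), (-33, 167), (-31, 166), (-29, 48), (-27, 67), (-25, 23), (-23, 166), (-21, 167), (-19, 165), (-17, 167), (-15, 168), (-13, 185), (-11, 193), (-9, 193), (-7, 193), (-5, 192), (-3, 192), (-1, 193), (0, 193), (2, 193), (4, 192), (6, 193), (8, 136), (10, 138), (12, 138), (14, 100), (16, 168), (18, 190), (20, 207), (22, 184), (24, 122), (26, 84), (28, 82), (30, 59), (32, 57), (34, 58), (36, 57), (38, 57), (40, 58), (42, 129), (44, 135), (46, 145), (48, 196), (50, 235)]
```

Carriage spans -43 to +23, so it is at the locked end and stalled against its stop. Backing off and lifting away.

send_rows(deltas=[{"tx":0.7,"ty":6,"tz":0,"rx":0,"ry":0,"rz":0},{"tx":1.4,"ty":12,"tz":0,"rx":0,"ry":0,"rz":0},{"tx":1.6,"ty":14,"tz":0,"rx":0,"ry":0,"rz":0},{"tx":1.6,"ty":14,"tz":15,"rx":0,"ry":0,"rz":0},{"tx":1.6,"ty":14,"tz":45,"rx":0,"ry":0,"rz":0},{"tx":1.6,"ty":14,"tz":80,"rx":0,"ry":0,"rz":0},{"tx":1.6,"ty":14,"tz":100,"rx":0,"ry":0,"rz":0},{"tx":1.6,"ty":14,"tz":100,"rx":0,"ry":0,"rz":0},{"tx":1.6,"ty":14,"tz":100,"rx":0,"ry":0,"rz":0}])

```text
t: 22.43
ee_pos: [0.5109, -0.0603, 0.3335]
orientation: [0.179, 3.134, -0.002]
wrist_force: [-1.0, -0.4, -0.0]
opening: 0.0006
finger_force: 0.0
```

```bash
python3 slot.py && python3 -c "
from rig import env; print(env.finish_job())"
```

```text
22.4833 [ 0.51023348 -0.06035019  0.33222678] [ 0.2808996  -0.879405   -0.55459022]
tip box -0.04725508117419124 -0.015755902517696853 0.15422685962346377
-0.058 [(-50, 243), (-48, 202), (-46, 214), (-44, 133), (-41, 186), (-39, 208), (-37, 175), (-35, 209), (-33, 168), (-31, 191), (-29, 157), (-27, 166), (-25, 194), (-23, 153), (-21, 177), (-19, 192), (-17, 166), (-15, 188), (-13, 188), (-11, 152), (-9, 192), (-7, 157), (-5, 164), (-3, 187), (-1, 152), (0, 174), (2, 191), (4, 151), (6, 188), (8, 154), (10, 140), (12, 139), (14, 131), (16, 159), (18, 199), (20, 190), (22, 190), (24, 90), (26, 67), (28, 60), (30, 61), (32, 61), (34, 62), (36, 60), (38, 61), (40, 61), (42, 60), (44, 131), (46, 186), (48, 206), (50, 239)]
-0.056 [(-50, 243), (-48, 203), (-46, 208), (-44, 123), (-41, 186), (-39, 207), (-37, 178), (-35, 210), (-33, 201), (-31, 201), (-29, 200), (-27, 201), (-25, 201), (-23, 202), (-21, 200), (-19, 201), (-17, 200), (-15, 201), (-13, 200), (-11, 200), (-9, 201), (-7, 200), (-5, 201), (-3, 200), (-1, 199), (0, 201), (2, 200), (4, 199), (6, 199), (8, 160), (10, 145), (12, 144), (14, 130), (16, 163), (18, 199), (20, 190), (22, 193), (24, 99), (26, 86), (28, 79), (30, 78), (32, 60), (34, 62), (36, 61), (38, 61), (40, 60), (42, 61), (44, 136), (46, 196), (48, 210), (50, 240)]
the job is handed in; nothing more can be done
None
```

The job is handed in at about 22.5 s of the 72 s: by my measurements the matchbox lies flat inside, the lid is shut and the catch is fully across; no verdict was returned.

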